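# Complete the weld-up kit, one part of each type

## Robot

A 7-joint arm with a two-finger parallel gripper is mounted at the origin on the work surface. World frame = base frame: x ahead of the robot, y to its left, z up, the work surface at z = 0. Lengths are in mm, angles in rad, forces in N, time in s.
With the tool pointing down it reaches from about 350 to 900 mm from the base axis. Payload 7.2 kg.
Tool frame: the origin (TCP) lies on the centre line of the jaws, within the pads' length; the fingertips stand 25 mm ahead of it and the grasp point (between the pads) lies 6 mm ahead of it (env.tips_ahead is the distance from the TCP to the fingertips, in mm); x points along the fingers, y is the direction in which the jaws open and shut, and the axes are right-handed (so a half turn about x gives the same grasp; the last joint's range is limited). The gripper opens to 85 mm and grips with 20 to 120 N. Pads are 22 mm wide; open, the fingers measure 114 mm over their backs; the gripper's body (76 mm by 85 mm) begins 54 mm behind the grasp point. The pads swing forward as they close: fully open they stand 13 mm farther back than shut.
Start: joints at [1.201, 0.411, -0.013, 1.596, 0.006, 1.134, -0.082], TCP at [185.763, -596.759, 223.497] pointing down, gripper open.
Joint ranges: [-2.95, 2.95], [-0.29, 1.99], [-1.47, 1.44], [0.14, 2.54], [-1.03, 4.17], [0.13, 1.85], [-2.86, 2.86]. Speed limits (rad/s): [2.39, 2.39, 3.01, 3.01, 3.14, 3.14, 3.14].

## Interface

Orientations are given as a rotation vector (axis times angle).
In Python, from station import env gives the robot as it stands.
- The arm moves only by the shell command python3 -m crank 'ROWS' [OPENING] [FORCE]. ROWS is JSON, one flat list of numbers, 6 for each row, row after row: the shift along the tool's x, y, z in mm, then the turn, a rotation vector about the tool's x, y, z in degrees. In form: [x, y, z, wx, wy, wz, x, y, z, wx, wy, wz, ...]. A call has 1 to 8 rows; each row is the pose to reach, as a shift and turn from the pose commanded when the call began, along the tool's axes at that moment; what a row does not reach only later rows make up. A row lasts 1/8 s, in which the tool goes at most 62.5 mm and 10.7 degrees, less where a joint would pass 70% of its speed; a pose out of reach is approached as far as the arm can. A call with a gripper value outside its range is refused whole. OPENING is the opening, from -1 (shut) to 1 (fully open), set as the call begins (- or left out, the last holds). The fingers move at their own pace and stop on an object; FORCE is the grip in N (left out, the last holds). Time passes only in rows, so rows that repeat a pose let the fingers close. It gives the time, the measured TCP pose, the force and the opening at its end, in the units of the state.
- env.get_obs(): the state, without advancing time (a new reading comes with each control period).
- env.read_camera(name): name is "scene" or "top"; returns a dict with "color" (400x640x3 uint8, red, green, blue), "range_z" (400x640 float32, mm along the optical axis (not along the pixel's ray), 0 where there is no reading), "fx", "fy", "cx", "cy" (pixels), "R" (3x3) and "t" (3): a world point X has camera coordinates R X + t. Camera axes: x right, y down, z forward; pixel columns grow to the right and rows downward; lengths in mm; the calibration is good to about 2 mm. A picture is of the moment at which its call begins.
- env.close_job(): hands the job in, once; it reports no verdict.
The state is a dict: "t": time; "joint_pos": joint angles; "qvel": joint speeds; "tau": joint torques, N m; "tool_pos": TCP position; "orientation": TCP orientation; "ft_force": force on the tool from outside, world axes, zero at the start; "torque": the same for the moment, N m; "finger_gap": finger opening in mm.
Only numpy, scipy, OpenCV 4.12 (cv2) and the standard library are available. Lean on these libraries where they do the work, as an engineer would, in place of code of your own. Each camera call takes 0.05 s, during which the arm holds its last target. There are 200 camera calls.

## Task

Complete the kit in the blue three-bay tray so that it holds one red bracket, one brass cap and one steel stub shaft, one part to a bay. One part is already in the tray: keep it and do not add a second of its type. Stand each missing part upright on the floor of an empty bay, roughly in the middle, and leave all the spare parts standing where they are on the rubber mat.

Things in the scene. Friction and masses are not known exactly. Their poses are not given: they have to be found in the camera images.
- tray: blue steel tray, fixed, 104 (x) x 302 (y) mm, walls 20 mm high, 4 mm thick; floor 4 mm thick. Two dividers make 3 bays, each 96 x 95 mm inside, centres at y = -99.3, 0, +99.3 mm, x = 0; any bay takes any type, one bay starts filled. Origin: centre of the underside, z up, on the bench top.
- bracket_1: One of two alike: red steel angle bracket, about 320 g: flat base 60 (x) x 50 (y) x 8 mm; upright leaf on its +x edge, 8 mm thick (x), 50 mm wide (y), top 60 mm above the underside, mid-plane at x = +26 mm (grip it across x). Origin: centre of the base's underside, z up. Starts in a bay or in the row on the 4 mm dark rubber mat beyond the tray (its top level with the tray floor).
- cap_1: One of two alike: brass pipe cap, upright, round, about 300 g: skirt 50 mm diameter from 0 to 18 mm (thin copper band), grip 38 mm diameter from 18 to 50 mm above the underside. Origin: centre of the underside, z up its axis. Starts in a bay or in the row on the 4 mm dark rubber mat beyond the tray (its top level with the tray floor).
- shaft_1: One of two alike: bright steel stub shaft, upright, round, about 350 g: flange 54 mm diameter 0 to 10 mm, shaft 28 mm diameter 10 to 60 mm, end 22 mm diameter 60 to 80 mm above the underside. Origin: centre of the flange's underside, z up its axis. Starts in a bay or in the row on the 4 mm dark rubber mat beyond the tray (its top level with the tray floor).
- bracket_2: The other one: red steel angle bracket, about 320 g: flat base 60 (x) x 50 (y) x 8 mm; upright leaf on its +x edge, 8 mm thick (x), 50 mm wide (y), top 60 mm above the underside, mid-plane at x = +26 mm (grip it across x). Origin: centre of the base's underside, z up. Starts in a bay or in the row on the 4 mm dark rubber mat beyond the tray (its top level with the tray floor).
- cap_2: The other one: brass pipe cap, upright, round, about 300 g: skirt 50 mm diameter from 0 to 18 mm (thin copper band), grip 38 mm diameter from 18 to 50 mm above the underside. Origin: centre of the underside, z up its axis. Starts in a bay or in the row on the 4 mm dark rubber mat beyond the tray (its top level with the tray floor).
- shaft_2: The other one: bright steel stub shaft, upright, round, about 350 g: flange 54 mm diameter 0 to 10 mm, shaft 28 mm diameter 10 to 60 mm, end 22 mm diameter 60 to 80 mm above the underside. Origin: centre of the flange's underside, z up its axis. Starts in a bay or in the row on the 4 mm dark rubber mat beyond the tray (its top level with the tray floor).
There are look-alikes about, which are no part of the job. What is shaped like the shaft_1 but green or purple is not meant.

How it is judged (in metres and radians):
At the end, for the whole second after the job is handed in: Exactly one bracket, cap and shaft in the tray, one per bay, within 35 mm of the bay centre along both tray axes and down on the floor (within 6 mm). Each type's other part is outside the tray, within 30 mm of its start. All six upright within 0.15 rad, at rest (under 20 mm/s) (((x of bracket_1 in the frame of tray between -0.035 and 0.035 m and y of bracket_1 in the frame of tray between -0.136 and 0.136 m and z of bracket_1 in the frame of tray between -0.002 and 0.01 m and distance of bracket_2 from where it was at the start of the episode below 0.03 m and (x of bracket_2 in the frame of tray above 0.06 m or x of bracket_2 in the frame of tray below -0.06 m or y of bracket_2 in the frame of tray above 0.16 m or y of bracket_2 in the frame of tray below -0.16 m)) or (x of bracket_2 in the frame of tray between -0.035 and 0.035 m and y of bracket_2 in the frame of tray between -0.136 and 0.136 m and z of bracket_2 in the frame of tray between -0.002 and 0.01 m and distance of bracket_1 from where it was at the start of the episode below 0.03 m and (x of bracket_1 in the frame of tray above 0.06 m or x of bracket_1 in the frame of tray below -0.06 m or y of bracket_1 in the frame of tray above 0.16 m or y of bracket_1 in the frame of tray below -0.16 m))) and ((x of cap_1 in the frame of tray between -0.035 and 0.035 m and y of cap_1 in the frame of tray between -0.136 and 0.136 m and z of cap_1 in the frame of tray between -0.002 and 0.01 m and distance of cap_2 from where it was at the start of the episode below 0.03 m and (x of cap_2 in the frame of tray above 0.06 m or x of cap_2 in the frame of tray below -0.06 m or y of cap_2 in the frame of tray above 0.16 m or y of cap_2 in the frame of tray below -0.16 m)) or (x of cap_2 in the frame of tray between -0.035 and 0.035 m and y of cap_2 in the frame of tray between -0.136 and 0.136 m and z of cap_2 in the frame of tray between -0.002 and 0.01 m and distance of cap_1 from where it was at the start of the episode below 0.03 m and (x of cap_1 in the frame of tray above 0.06 m or x of cap_1 in the frame of tray below -0.06 m or y of cap_1 in the frame of tray above 0.16 m or y of cap_1 in the frame of tray below -0.16 m))) and ((x of shaft_1 in the frame of tray between -0.035 and 0.035 m and y of shaft_1 in the frame of tray between -0.136 and 0.136 m and z of shaft_1 in the frame of tray between -0.002 and 0.01 m and distance of shaft_2 from where it was at the start of the episode below 0.03 m and (x of shaft_2 in the frame of tray above 0.06 m or x of shaft_2 in the frame of tray below -0.06 m or y of shaft_2 in the frame of tray above 0.16 m or y of shaft_2 in the frame of tray below -0.16 m)) or (x of shaft_2 in the frame of tray between -0.035 and 0.035 m and y of shaft_2 in the frame of tray between -0.136 and 0.136 m and z of shaft_2 in the frame of tray between -0.002 and 0.01 m and distance of shaft_1 from where it was at the start of the episode below 0.03 m and (x of shaft_1 in the frame of tray above 0.06 m or x of shaft_1 in the frame of tray below -0.06 m or y of shaft_1 in the frame of tray above 0.16 m or y of shaft_1 in the frame of tray below -0.16 m))) and ((x of bracket_1 in the frame of tray between -0.035 and 0.035 m and y of bracket_1 in the frame of tray between -0.1343 and -0.0643 m) or (x of cap_1 in the frame of tray between -0.035 and 0.035 m and y of cap_1 in the frame of tray between -0.1343 and -0.0643 m) or (x of shaft_1 in the frame of tray between -0.035 and 0.035 m and y of shaft_1 in the frame of tray between -0.1343 and -0.0643 m) or (x of bracket_2 in the frame of tray between -0.035 and 0.035 m and y of bracket_2 in the frame of tray between -0.1343 and -0.0643 m) or (x of cap_2 in the frame of tray between -0.035 and 0.035 m and y of cap_2 in the frame of tray between -0.1343 and -0.0643 m) or (x of shaft_2 in the frame of tray between -0.035 and 0.035 m and y of shaft_2 in the frame of tray between -0.1343 and -0.0643 m)) and ((x of bracket_1 in the frame of tray between -0.035 and 0.035 m and y of bracket_1 in the frame of tray between -0.035 and 0.035 m) or (x of cap_1 in the frame of tray between -0.035 and 0.035 m and y of cap_1 in the frame of tray between -0.035 and 0.035 m) or (x of shaft_1 in the frame of tray between -0.035 and 0.035 m and y of shaft_1 in the frame of tray between -0.035 and 0.035 m) or (x of bracket_2 in the frame of tray between -0.035 and 0.035 m and y of bracket_2 in the frame of tray between -0.035 and 0.035 m) or (x of cap_2 in the frame of tray between -0.035 and 0.035 m and y of cap_2 in the frame of tray between -0.035 and 0.035 m) or (x of shaft_2 in the frame of tray between -0.035 and 0.035 m and y of shaft_2 in the frame of tray between -0.035 and 0.035 m)) and ((x of bracket_1 in the frame of tray between -0.035 and 0.035 m and y of bracket_1 in the frame of tray between 0.0643 and 0.1343 m) or (x of cap_1 in the frame of tray between -0.035 and 0.035 m and y of cap_1 in the frame of tray between 0.0643 and 0.1343 m) or (x of shaft_1 in the frame of tray between -0.035 and 0.035 m and y of shaft_1 in the frame of tray between 0.0643 and 0.1343 m) or (x of bracket_2 in the frame of tray between -0.035 and 0.035 m and y of bracket_2 in the frame of tray between 0.0643 and 0.1343 m) or (x of cap_2 in the frame of tray between -0.035 and 0.035 m and y of cap_2 in the frame of tray between 0.0643 and 0.1343 m) or (x of shaft_2 in the frame of tray between -0.035 and 0.035 m and y of shaft_2 in the frame of tray between 0.0643 and 0.1343 m)) and angle between each of bracket_1, cap_1, shaft_1, bracket_2, cap_2, shaft_2's own z axis and vertical below 0.15 rad and linear speed of each of bracket_1, cap_1, shaft_1, bracket_2, cap_2, shaft_2 below 0.02 m/s); the robot touches nothing.
It also fails if it takes over 54 s, if anything falls off the work surface, if the arm or the gripper's body presses on something with over 40 N, if the wrist force passes 120 N, or if a joint passes its speed limit or range.

## Working session

There is one attempt and no reset: what is moved stays moved. The work goes in short steps, Python scripts to look and compute and a shell command to move; the robot and the scene stay as the last step left them, time stands still between calls to the robot, and variables do not carry over. Pictures are saved under pics/ and viewed, on a budget of 10 in all, crops included, one or two more only if the job needs it, and the job is handed in when it is done.

```bash
mkdir -p pics; ls
python3 - <<'E'
from station import env
import cv2,numpy as np
o=env.get_obs(); print(o)
for n in ("scene","top"):
    c=env.read_camera(n); cv2.imwrite(f"pics/{n}0.png",c["color"][:,:,::-1])
    np.savez(f"{n}0.npz",**c)
    print(n,c["fx"],c["fy"],c["cx"],c["cy"],c["R"].round(3).tolist(),c["t"].round(1), (c["range_z"]>0).mean())
E
```

```text
pics
{'t': 0.0, 'joint_pos': array([ 1.20078237,  0.41189431, -0.01272717,  1.59706453,  0.00561659,
        1.13429413, -0.08220309]), 'qvel': array([-0.00035598, -0.00055898, -0.00056259,  0.00055423,  0.00079049,
       -0.00179714,  0.00081581]), 'tau': array([ 6.84590141e-04, -6.00628066e+01,  6.82009142e-01, -2.99416745e+01,
        1.37170238e-02,  1.03123183e-02, -2.68617435e-05]), 'tool_pos': array([ 185.59127225, -596.26706898,  222.64809979]), 'orientation': array([ 2.05921471,  0.31488192, -2.0599782 ]), 'ft_force': array([-0.30494812, -0.01800627, -0.77996482]), 'torque': array([-0.02658658, -0.04898279,  0.03047797]), 'finger_gap': 85.67214561105023}
scene 437.21444374764656 437.21444374764656 310.9018436469042 210.14839568421948 [[-0.563, 0.827, 0.017], [0.496, 0.354, -0.792], [-0.661, -0.437, -0.61]] [ 316.9 -233.7 1355.9] 0.9959765625
top 478.81350007434776 478.81350007434776 325.10358033119365 196.58830120688248 [[-0.006, -1.0, -0.007], [-0.99, 0.007, -0.141], [0.141, 0.006, -0.99]] [  1.3 546.4 883.5] 0.99577734375
```

View pics/top0.png

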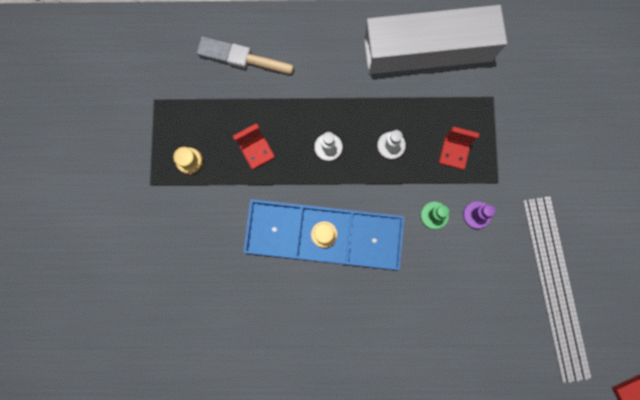

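View pics/scene0.png

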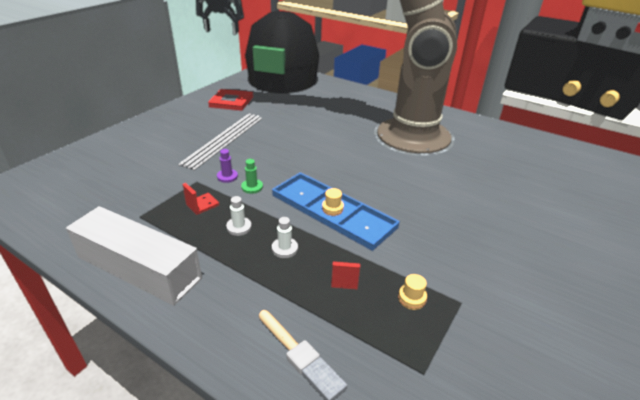

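Top view: tray with a brass cap in its middle bay (324,235), empty bays at (274,230) and (375,240). On the mat: spare cap (187,160), brackets (254,147) and (458,148), steel shafts (328,147) and (392,145). Look-alikes, not meant: green (435,214) and purple (479,214). I'll confirm in a crop and measure.

```bash
cat > h.py <<'E'
import numpy as np,cv2
from scipy.spatial.transform import Rotation as Rn
def cloud(c):
    """world points (h,w,3) from depth"""
    v,u=np.mgrid[0:400,0:640]; z=c["range_z"].astype(float)
    P=np.stack([(u-c["cx"])/c["fx"]*z,(v-c["cy"])/c["fy"]*z,z],-1)
    return (P-c["t"])@c["R"]
def pix(c,X):
    p=c["R"]@np.array(X)+c["t"]; return p[0]/p[2]*c["fx"]+c["cx"],p[1]/p[2]*c["fy"]+c["cy"]
E
python3 - <<'E'
from h import *
D={n:dict(np.load(n+"0.npz")) for n in("top","scene")}
W={n:cloud(D[n]) for n in D}
im=D["top"]["color"][90:280,145:500,::-1]; cv2.imwrite("pics/crop1.png",cv2.resize(im,None,fx=2.2,fy=2.2,interpolation=3))
W0=W["top"]
for n,(u,v) in dict(bayL=(274,236),bayR=(375,246),mid=(324,232),mat=(290,130),cap=(187,155),brL=(254,147),shL=(328,147),shR=(392,145),brR=(458,148),green=(435,214)).items(): print(n,W0[v,u].round(1))
# tray by blue colour, both views
for n in D:
    hsv=cv2.cvtColor(D[n]["color"],cv2.COLOR_RGB2HSV); P=W[n]
    m=(hsv[...,0]>100)&(hsv[...,0]<118)&(hsv[...,1]>150)&(P[...,2]<40)&(P[...,2]>-10)&(P[...,0]>300)&(abs(P[...,1])<250)
    q=P[m]; r=cv2.minAreaRect(q[:,:2].astype(np.float32)); print(n,"tray",r, np.percentile(q[:,2],[5,50,95]).round(1))
    box=lambda x0,x1,y0,y1:(P[...,0]>x0)&(P[...,0]<x1)&(P[...,1]>y0)&(P[...,1]<y1)
    red=((hsv[...,0]<8)|(hsv[...,0]>172))&(hsv[...,1]>150)
    for nm,(u,v) in dict(brL=(254,147),brR=(458,148)).items():
        c=W0[v,u]; m=red&box(c[0]-80,c[0]+80,c[1]-80,c[1]+80); q=P[m]
        low=q[(q[:,2]<18)&(q[:,2]>6)];hi=q[(q[:,2]>28)]
        print(n,nm,len(low),len(hi),"zmax",np.percentile(q[:,2],[50,90,98]).round(1),"hi mean",hi.mean(0).round(1),cv2.minAreaRect(hi[:,:2].astype(np.float32)))
        if len(low)>5: print("   low",low.mean(0).round(1),cv2.minAreaRect(low[:,:2].astype(np.float32)))
    for nm,(u,v) in dict(shL=(328,147),shR=(392,145)).items():
        c=W0[v,u]; m=box(c[0]-60,c[0]+60,c[1]-45,c[1]+45); q=P[m]
        for a,b in((10,18),(30,60),(68,78),(79,95)):
            s=q[(q[:,2]>a)&(q[:,2]<b)]
            if len(s)>3: print(n,nm,(a,b),len(s),s.mean(0).round(1),cv2.minEnclosingCircle(s[:,:2].astype(np.float32)))
E
```

```text
bayL [473.1  99.4   6.2]
bayR [452.4 -99.7   2.8]
mid [4.772e+02 3.000e-01 5.450e+01]
mat [689.7  69.2   1.6]
cap [626.8 262.8  53.8]
brL [651.5 140.4  14.3]
shL [638.4  -8.3  62.2]
shR [ 641.7 -130.3   61.1]
brR [ 646.7 -269.    13. ]
green [ 509.1 -207.4   59.9]
top tray ((476.0486755371094, 0.4825897216796875), (295.239990234375, 96.48696899414062), 83.33601379394531) [ 2.5  6.6 20.2]
top brL 638 251 zmax [13.8 63.3 66.6] hi mean [667.9 147.7  54.7] ((669.2401123046875, 148.62289428710938), (9.265955924987793, 49.59565734863281), 29.936405181884766)
   low [644.2 135.1  12.8] ((655.3153076171875, 142.50210571289062), (82.11396026611328, 52.81831359863281), 29.526777267456055)
top brR 673 272 zmax [13.4 62.3 65.1] hi mean [ 664.2 -268.1   53.6] ((665.7188110351562, -270.04620361328125), (50.14901351928711, 9.845524787902832), 74.45108032226562)
   low [ 637.7 -261.8   12.3] ((650.5422973632812, -265.626220703125), (51.48297119140625, 81.56901550292969), 75.77520751953125)
top shL (10, 18) 315 [644.9  -8.9  14.6] ((629.1829833984375, 1.7656707763671875), 50.427982330322266)
top shL 
[... 1587 characters left out ...]
1] ((654.1637573242188, -7.343192100524902), 13.59466552734375)
scene shL (68, 78) 38 [656.9  -4.3  73.5] ((654.2171630859375, -7.873830795288086), 10.882756233215332)
scene shL (79, 95) 71 [652.5  -8.5  82.6] ((651.1044921875, -10.197607040405273), 12.017871856689453)
scene shR (10, 18) 207 [ 659.  -130.4   13.3] ((653.5763549804688, -133.89700317382812), 27.978683471679688)
scene shR (30, 60) 141 [ 660.4 -128.4   45.2] ((655.3099365234375, -133.72535705566406), 14.023933410644531)
scene shR (68, 78) 34 [ 658.7 -131.    73. ] ((656.6090698242188, -133.0943603515625), 9.783305168151855)
scene shR (79, 95) 59 [ 654.9 -133.9   82.6] ((654.2935791015625, -135.0001220703125), 10.734292030334473)
```

View pics/crop1.png

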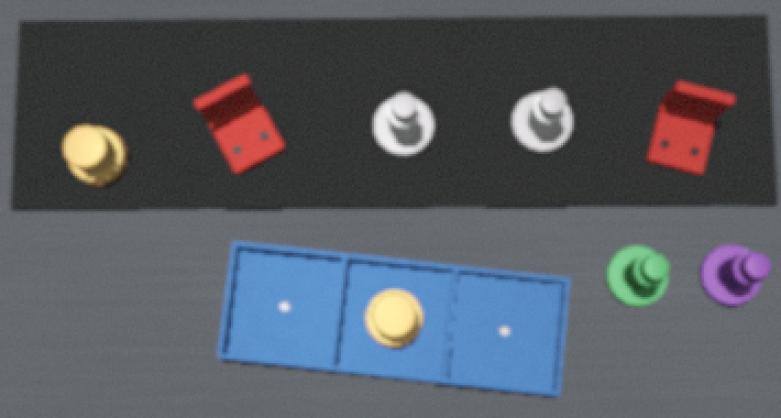

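Crop confirms: both steel shafts are bright grey (not green/purple), both brackets are red, the middle bay holds a cap. I'll use the right shaft (392,145) for the right bay and the left bracket (254,147) for the left bay.

```bash
cat > go.py <<'E'
"""usage: go.py x y z(TCP) jawyaw_deg : row from the present pose"""
import sys
from h import *
from station import env
o=env.get_obs(); R=Rn.from_rotvec(o["orientation"]); M=R.as_matrix(); p=np.array(o["tool_pos"])
print("t",round(o["t"],2),"pos",p.round(1),"down",M[:,0].round(3),"jaw yaw",np.degrees(np.arctan2(M[1,1],M[0,1])).round(1),"gap",round(o["finger_gap"],1),"F",np.round(o["ft_force"],1),"j7",round(o["joint_pos"][6],2))
if len(sys.argv)>1:
    x,y,z,a=map(float,sys.argv[1:5])
    for k in (a,a+180):
        c,s=np.cos(np.radians(k)),np.sin(np.radians(k))
        X=np.array([0,0,-1.]);Y=np.array([c,s,0]);T=Rn.from_matrix(np.stack([X,Y,np.cross(X,Y)],1))
        print(k,(M.T@(np.array([x,y,z])-p)).round(1),np.degrees((R.inv()*T).as_rotvec()).round(1))
E
python3 go.py 654.5 -135 160 0;python3 go.py 654.5 -135 160 90
```

```text
t 0.1 pos [ 185.6 -596.3  222.7] down [-0.001  0.001 -1.   ] jaw yaw -72.7 gap 85.3 F [-0.4  0.2 -0.2] j7 -0.08
0.0 [  63.1 -301.  -584.9] [-72.7  -0.    0.1]
180.0 [  63.1 -301.  -584.9] [1.073e+02 1.000e-01 1.000e-01]
t 0.1 pos [ 185.6 -596.3  222.7] down [-0.001  0.001 -1.   ] jaw yaw -72.7 gap 85.3 F [-0.4  0.2 -0.2] j7 -0.08
90.0 [  63.1 -301.  -584.9] [-1.627e+02 -1.000e-01  0.000e+00]
270.0 [  63.1 -301.  -584.9] [17.3  0.   0.1]
```

```bash
python3 -m crank '[0,-27,-53,-7,0,0, 0,-54,-106,-15,0,0, 0,-81,-159,-23,0,0, 0,-109,-212,-31,0,0, 0,-136,-265,-39,0,0, 0,-163,-318,-47,0,0, 0,-190,-371,-55,0,0, 0,-217,-424,-63,0,0]' 1 60; python3 go.py 654.5 -135 160 0
```

```text
t: 1.1
tool_pos: [527.0, -262.1, 223.3]
orientation: [1.33, 1.127, -1.33]
ft_force: [1.0, -0.1, 0.3]
finger_gap: 85.1
t 1.1 pos [ 527.  -262.1  223.3] down [-0. -0. -1.] jaw yaw -9.5 gap 85.1 F [ 1.  -0.1  0.3] j7 0.07
0.0 [  63.3  104.8 -146.4] [-9.5  0.   0. ]
180.0 [  63.3  104.8 -146.4] [170.5   0.   -0. ]
```

```bash
python3 -m crank '[0,35,-49,-4,0,0, 20,70,-98,-8,0,0, 60,105,-146,-9.5,0,0, 63,105,-146,-9.5,0,0, 63,105,-146,-9.5,0,0]'; python3 go.py 654.5 -135 50 0
```

```text
t: 1.72
tool_pos: [653.6, -136.9, 159.1]
orientation: [1.21, 1.21, -1.213]
ft_force: [-0.3, -0.1, 1.0]
finger_gap: 85.1
t 1.73 pos [ 653.6 -136.9  159.1] down [-0.003  0.    -1.   ] jaw yaw -0.2 gap 85.1 F [-0.3 -0.1  1. ] j7 -0.08
0.0 [109.1   1.2  -1.8] [-0.2 -0.   0.2]
180.0 [109.1   1.2  -1.8] [179.8   0.2   0. ]
```

Run:
```python
from station import env
import cv2
a=env.read_camera("top")["color"][80:240,290:490]
b=env.read_camera("scene")["color"][120:280,180:380]
cv2.imwrite("pics/pre1.png",cv2.resize(cv2.hconcat([a,b]),None,fx=2,fy=2,interpolation=3)[:,:,::-1])
```

```text
(no output)
```

View pics/pre1.png

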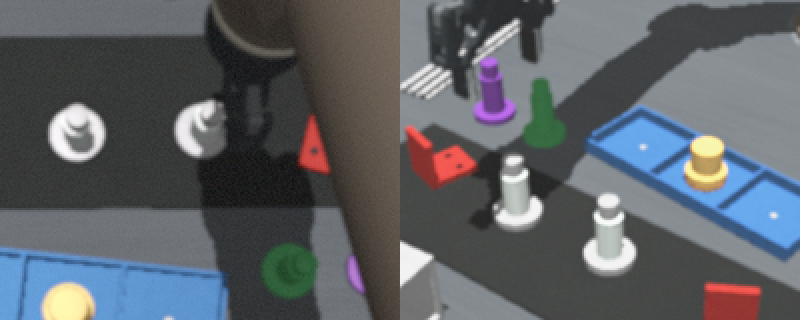

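```bash
python3 - <<'E'
from h import *
from station import env
for n in("top","scene"):
    c=env.read_camera(n)
    for X in((654,-136,134),(654,-136,150),(654,-135,84)): print(n,X,np.round(pix(c,X),1))
    P=cloud(c); 
    m=(P[...,2]>125)&(P[...,2]<165)&(abs(P[...,0]-654)<110)&(abs(P[...,1]+136)<110)
    q=P[m]; print(len(q),q.mean(0).round(1) if len(q) else '', np.percentile(q,[2,98],axis=0).round(1))
    v,u=np.nonzero(m); print(np.percentile(u,[2,50,98]),np.percentile(v,[2,50,98]))
E
python3 go.py
```

```text
top (654, -136, 134) [400.5 127.9]
top (654, -136, 150) [401.9 125.3]
top (654, -135, 84) [396.  135.5]
t 1.88 pos [ 653.9 -139.4  161.5] down [ 0.001 -0.001 -1.   ] jaw yaw -0.3 gap 85.6 F [ 0.4 -0.3 -0.3] j7 -0.07Traceback (most recent call last):
  File "<stdin>", line 8, in <module>
    return _quantile_unchecked(
        a, q, axis, out, overwrite_input, method, keepdims, weights)
    return _ureduce(a,
                    func=_quantile_ureduce_func,
    ...<5 lines>...
                    overwrite_input=overwrite_input,
                    method=method)
    r = func(a, **kwargs)
    result = _quantile(arr,
                       quantiles=q,
    ...<2 lines>...
                       out=out,
                       weights=wgt)
    slices_having_nans = np.isnan(arr[-1, ...])
                                  ~~~^^^^^^^^^
IndexError: index -1 is out of bounds for axis 0 with size 0
```

Run:
```python
from h import *
from station import env
for n in("top","scene"):
    c=env.read_camera(n); np.savez(n+"1.npz",**c)
    P=cloud(c); o=env.get_obs(); print(o["tool_pos"].round(1),o["joint_pos"].round(3))
    for a in range(80,300,20):
        q=P[(P[...,2]>a)&(P[...,2]<a+20)&(abs(P[...,0]-654)<200)&(abs(P[...,1]+136)<200)]
        if len(q)>3: print(n,a,len(q),q.mean(0).round(1),np.percentile(q,[2,98],axis=0).round(0).tolist())
```

```text
[ 654.  -139.4  161.7] [ 0.429  0.578 -0.438  1.527  0.265  1.095 -0.075]
top 80 774 [ 758.4 -115.8   82.3] [[509.0, -221.0, 80.0], [853.0, -3.0, 87.0]]
top 180 13 [ 606.6 -130.   192.6] [[602.0, -132.0, 185.0], [612.0, -128.0, 199.0]]
top 200 11 [ 607.5 -129.5  206.6] [[603.0, -132.0, 200.0], [613.0, -128.0, 218.0]]
top 220 86 [ 591.8 -133.9  235.3] [[581.0, -149.0, 225.0], [612.0, -126.0, 240.0]]
top 240 221 [ 607.6 -133.9  250.1] [[583.0, -155.0, 241.0], [630.0, -122.0, 260.0]]
top 260 180 [ 603.1 -133.1  269.5] [[585.0, -155.0, 260.0], [634.0, -120.0, 279.0]]
top 280 326 [ 603.2 -138.   285.9] [[587.0, -149.0, 280.0], [620.0, -127.0, 297.0]]
[ 654.  -139.2  161.7] [ 0.429  0.578 -0.439  1.527  0.265  1.095 -0.075]
scene 80 399 [ 768.6 -153.6   81.2] [[513.0, -311.0, 80.0], [853.0, -2.0, 85.0]]
scene 180 149 [ 656.7 -135.7  192.1] [[605.0, -149.0, 183.0], [712.0, -127.0, 199.0]]
scene 200 207 [ 658.6 -135.4  209.8] [[600.0, -149.0, 200.0], [712.0, -128.0, 219.0]]
scene 220 330 [ 664.9 -133.7  232.7] [[584.0, -149.0, 221.0], [729.0, -125.0, 240.0]]
scene 240 560 [ 666.9 -132.4  250.3] [[586.0, -152.0, 241.0], [727.0, -122.0, 259.0]]
scene 260 614 [ 667.9 -129.7  270.8] [[590.0, -149.0, 261.0], [725.0, -119.0, 280.0]]
scene 280 358 [ 679.9 -132.   287.3] [[592.0, -148.0, 280.0], [723.0, -105.0, 300.0]]
```

Run:
```python
from h import *
c=dict(np.load("scene1.npz"))
for x in(603,705):
  for z in(136,149,183): print(x,z,np.round(pix(c,(x,-138,z)),1))
P=cloud(c)
im=cv2.resize(c["color"][110:240,180:280],None,fx=4.5,fy=4.5,interpolation=3)[:,:,::-1]
cv2.imwrite("pics/g1.png",im)
for v in range(140,200,4): print(v,[f"{P[v,u,0]:.0f},{P[v,u,1]:.0f},{P[v,u,2]:.0f}" for u in range(204,256,6)])
```

```text
603 136 [248.2 167.5]
603 149 [247.8 162.3]
603 183 [246.6 148.2]
705 136 [214.4 189.8]
705 149 [213.6 184.3]
705 183 [211.6 169.6]
140 ['722,-127,258', '692,-146,238', '694,-127,246', '370,-454,-1', '358,-441,-2', '350,-424,-0', '612,-146,204', '610,-131,208', '317,-382,-1']
144 ['723,-128,250', '408,-466,-1', '695,-127,238', '397,-427,7', '377,-423,-1', '367,-409,-1', '612,-147,194', '613,-130,200', '339,-363,1']
148 ['725,-127,243', '707,-132,233', '697,-127,230', '407,-418,1', '397,-405,0', '381,-396,-4', '614,-146,186', '610,-133,189', '353,-351,-1']
152 ['726,-128,235', '711,-129,228', '436,-415,2', '520,-301,80', '506,-294,75', '406,-373,2', '390,-365,-2', '381,-350,-1', '373,-335,-0']
156 ['711,-147,213', '711,-131,218', '697,-130,212', '523,-299,70', '506,-295,64', '420,-360,0', '411,-346,1', '403,-330,2', '386,-324,-3']
160 ['491,-406,6', '710,-133,209', '699,-129,205', '524,-300,59', '514,-288,58', '439,-343,2', '427,-332,0', '513,-228,79', '506,-215,80']
164 ['498,-400,-1', '711,-133,200', '700,-129,196', '527,-299,49', '514,-290,46', '451,-333,-1', '443,-318,0', '523,-22
[... 421 characters left out ...]
0,42', '522,-204,46']
180 ['557,-341,0', '550,-326,2', '535,-319,-3', '537,-295,8', '530,-280,9', '513,-277,1', '502,-265,0', '525,-222,29', '518,-209,31']
184 ['568,-329,-1', '560,-317,-1', '551,-304,-1', '542,-292,-1', '533,-279,-1', '525,-266,0', '514,-255,-1', '524,-225,15', '517,-210,18']
188 ['586,-310,4', '577,-298,4', '564,-292,-1', '556,-278,-0', '545,-268,-2', '538,-254,-0', '531,-240,1', '532,-217,11', '523,-206,10']
192 ['597,-300,2', '589,-287,3', '579,-276,1', '569,-265,0', '560,-254,-0', '548,-245,-3', '542,-230,-1', '535,-216,1', '531,-200,5']
196 ['618,-278,11', '608,-267,10', '594,-262,4', '587,-248,5', '576,-239,3', '566,-228,1', '556,-218,-0', '546,-207,-1', '539,-194,0']
```

View pics/g1.png

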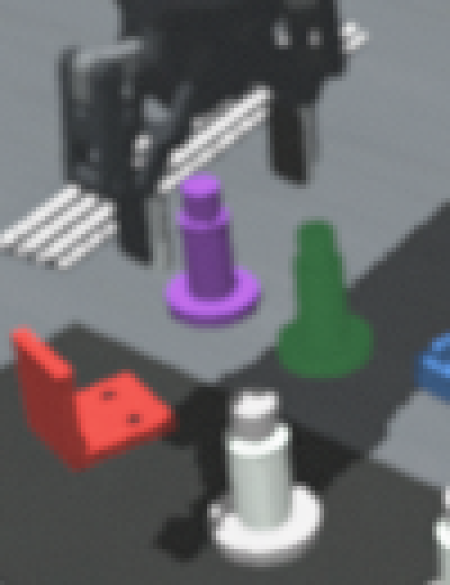

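The fingers show at x≈658, y≈-138 as reported, but their tips at z≈183, not the ≈137–149 that the state implies. I'll check before descending.

```bash
python3 -c "
from station import env
print(env.tips_ahead,[a for a in dir(env) if a[0]!='_'])"
python3 -m crank '[10,0,0,0,0,0, 20,0,0,0,0,0, 20,0,0,0,0,0, 20,0,0,0,0,0]'
cat > tip.py <<'E'
from h import *
from station import env
c=env.read_camera("scene"); P=cloud(c); o=env.get_obs(); p=o["tool_pos"]
m=(np.hypot(P[...,0]-p[0],P[...,1]-p[1])<75)&(P[...,2]>100)
q=P[m]; zmin=np.percentile(q[:,2],1); q=q[q[:,2]<zmin+25]
print("pos",p.round(1),"camera tip z",zmin.round(1),"mid",((q.min(0)+q.max(0))/2).round(1),"FT",o["ft_force"].round(1))
E
python3 tip.py
```

```text
25.0 ['IKError', 'close_job', 'get_obs', 'read_camera', 'tips_ahead']
t: 2.48
tool_pos: [654.2, -137.2, 140.4]
orientation: [1.212, 1.208, -1.212]
ft_force: [0.0, 0.3, -0.0]
finger_gap: 85.7
pos [ 654.4 -137.3  140.6] camera tip z 172.0 mid [ 656.  -136.4  178.7] FT [-0.3 -0.1  0.3]
```

```bash
python3 -m crank '[20,0,0,0,0,0, 40,0,0,0,0,0, 40,0,0,0,0,0, 40,0,0,0,0,0]'
sed -i 's/>100)/>88)/' tip.py
cat >> tip.py <<'E'
v,u=np.nonzero(m); 
for lo in range(90,200,10):
    k=(P[m][:,2]>=lo)&(P[m][:,2]<lo+10); s=P[m][k]
    if k.any(): print(lo,k.sum(),s.min(0).round(),s.max(0).round())
u0,v0=map(int,pix(c,(p[0],p[1],p[2]))); a=c["color"][max(v0-60,0):v0+60,max(u0-60,0):u0+60]
cv2.imwrite("pics/tip_%d.png"%(o["t"]*100),cv2.resize(a,None,fx=4,fy=4,interpolation=3)[:,:,::-1]); print(u0,v0,"%d"%(o["t"]*100))
E
python3 tip.py
```

```text
t: 3.02
tool_pos: [654.2, -137.2, 100.2]
orientation: [1.212, 1.208, -1.212]
ft_force: [-0.3, 0.4, 1.2]
finger_gap: 85.4
pos [ 654.5 -137.3  100.7] camera tip z 134.2 mid [ 654.5 -136.6  139.5] FT [ 0.  -0.2  0.5]
110 1 [ 703. -143.  120.] [ 703. -143.  120.]
120 54 [ 601. -147.  120.] [ 710. -124.  130.]
130 95 [ 599. -149.  130.] [ 713. -125.  140.]
140 86 [ 596. -147.  140.] [ 712. -125.  150.]
150 80 [ 600. -149.  150.] [ 713. -125.  159.]
160 88 [ 585. -147.  160.] [ 729. -123.  170.]
170 204 [ 581. -150.  170.] [ 729. -120.  180.]
180 255 [ 583. -151.  180.] [ 729. -119.  190.]
190 231 [ 583. -151.  190.] [ 727. -118.  200.]
233 192 307
```

```bash
python3 -m crank '[20,0,-2,0,0,0, 40,0,-2,0,0,0, 60,0,-2,0,0,0, 60,0,-2,0,0,0, 60,0,-2,0,0,0]'
sed -i 's/>88)/>15)/;s/range(90/range(10/' tip.py; python3 tip.py
```

```text
t: 3.7
tool_pos: [654.5, -135.2, 40.5]
orientation: [1.212, 1.208, -1.212]
ft_force: [0.2, -0.1, -0.5]
finger_gap: 85.6
pos [ 654.7 -135.3   41. ] camera tip z 39.7 mid [ 655.7 -132.8   39.8] FT [-0.3 -0.2  0. ]
10 30 [ 641. -143.   15.] [ 677. -117.   20.]
20 42 [ 643. -142.   20.] [ 668. -121.   30.]
30 45 [ 648. -144.   30.] [ 668. -122.   40.]
40 48 [ 644. -142.   40.] [ 668. -120.   50.]
50 48 [ 644. -143.   50.] [ 667. -121.   60.]
60 110 [ 606. -148.   60.] [ 710. -121.   70.]
70 109 [ 601. -146.   70.] [ 712. -124.   80.]
80 131 [ 601. -146.   80.] [ 713. -123.   90.]
90 80 [ 599. -146.   90.] [ 711. -124.  100.]
100 79 [ 584. -145.  100.] [ 729. -121.  110.]
110 185 [ 581. -147.  110.] [ 730. -119.  120.]
120 211 [ 582. -149.  120.] [ 729. -116.  130.]
130 192 [ 584. -149.  130.] [ 729. -117.  140.]
140 210 [ 586. -149.  140.] [ 727. -113.  150.]
150 251 [ 585. -147.  150.] [ 725. -115.  160.]
160 199 [ 589. -147.  160.] [ 726. -121.  170.]
170 74 [ 642. -149.  170.] [694. -98. 180.]
180 162 [ 632. -157.  180.] [693. -95. 190.]
190 172 [ 634. -158.  190.] [694. -97. 200.]
236 215 375
```

The camera consistently puts the open tips 21 mm above the reported TCP, so I go by the camera. Going down 24 mm more and gripping.

```bash
python3 -m crank '[12,0,0,0,0,0, 24,0,0,0,0,0, 24,0,0,0,0,0]' && python3 -m crank '[0,0,0,0,0,0, 0,0,0,0,0,0, 0,0,0,0,0,0, 0,0,0,0,0,0, 0,0,0,0,0,0, 0,0,0,0,0,0]' -1 60; python3 tip.py | tail -2; ls -t pics|head -1
```

```text
t: 4.12
tool_pos: [653.1, -135.3, 14.9]
orientation: [1.211, 1.21, -1.213]
ft_force: [0.2, -0.9, -0.6]
finger_gap: 85.7
t: 4.88
tool_pos: [654.4, -135.4, 17.0]
orientation: [1.212, 1.207, -1.212]
ft_force: [-1.2, 0.9, 5.7]
finger_gap: 26.9
190 248 [ 624. -164.  190.] [692. -97. 200.]
237 223 492
tip_492.png
```

Gap 26.9 ≈ the 28 mm shaft. Lift 70 mm and look.

```bash
python3 -m crank '[-10,0,0,0,0,0, -30,0,0,0,0,0, -50,0,0,0,0,0, -70,0,0,0,0,0, -70,0,0,0,0,0]'; python3 tip.py | tail -1; python3 go.py 464 -98 87 0; ls -t pics|head -1
```

```text
t: 5.55
tool_pos: [655.8, -135.5, 89.4]
orientation: [1.213, 1.203, -1.209]
ft_force: [0.1, -0.1, -3.8]
finger_gap: 26.7
234 197 560
t 5.6 pos [ 654.8 -135.5   87.8] down [ 0.002 -0.001 -1.   ] jaw yaw -0.2 gap 26.8 F [-0.7  1.1 -4. ] j7 -0.11
0.0 [   0.4 -191.   -36.8] [-0.2  0.  -0.1]
180.0 [   0.4 -191.   -36.8] [ 1.798e+02 -2.000e-01 -1.000e-01]
tip_560.png
```

```bash
python3 -m crank '[0,-40,-8,0,0,0, 0,-85,-16,0,0,0, 0,-130,-25,0,0,0, 0,-170,-33,0,0,0, 0,-191,-37,0,0,0, 0,-191,-37,0,0,0, 0,-191,-37,0,0,0]'; python3 go.py 464 -98 20 0
python3 - <<'E'
from h import *
from station import env
o=env.get_obs(); p=o["tool_pos"]; c=env.read_camera("scene"); P=cloud(c); m=np.hypot(P[...,0]-p[0],P[...,1]-p[1])<45
for lo in (55,65,75,85,95,105,115):
    s=P[m&(P[...,2]>=lo)&(P[...,2]<lo+10)]
    if len(s)>3: print(lo,len(s),s.min(0).round(),cv2.minEnclosingCircle(s[:,:2].astype(np.float32)))
ims=[c["color"][120:280,240:440],env.read_camera("top")["color"][120:280,290:490]]
cv2.imwrite("pics/place1.png",cv2.resize(cv2.hconcat(ims),None,fx=2,fy=2,interpolation=3)[:,:,::-1])
E
```

```text
t: 6.48
tool_pos: [464.3, -97.8, 86.5]
orientation: [1.212, 1.207, -1.211]
ft_force: [-0.1, -0.9, -3.4]
finger_gap: 26.3
t 6.47 pos [464.3 -97.8  86.5] down [ 0.001  0.    -1.   ] jaw yaw -0.2 gap 26.3 F [-0.1 -0.9 -3.4] j7 -0.14
0.0 [66.5 -0.3  0.2] [-0.2 -0.  -0.1]
180.0 [66.5 -0.3  0.2] [ 1.798e+02 -1.000e-01  0.000e+00]
65 18 [ 457. -113.   72.] ((472.14190673828125, -93.52212524414062), 24.988874435424805)
75 172 [ 439. -124.   75.] ((466.2045593261719, -96.56947326660156), 27.954383850097656)
85 36 [ 459. -118.   85.] ((470.41107177734375, -102.12788391113281), 18.9986515045166)
95 53 [ 445. -105.   95.] ((468.69635009765625, -95.8119888305664), 24.54335594177246)
105 63 [ 447. -104.  105.] ((471.04107666015625, -94.13990783691406), 25.242074966430664)
115 71 [ 445. -105.  115.] ((468.9698486328125, -95.65412139892578), 24.90692710876465)
```

View pics/place1.png

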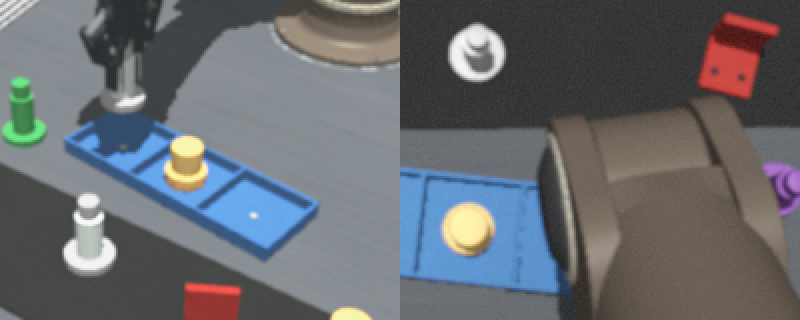

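The scene view shows the shaft (crop 125,95) held upright over the right bay; its flange is measured at (466,-97). Lowering 69.5 mm.

```bash
python3 -m crank '[25,0,0,0,0,0, 45,0,0,0,0,0, 60,0,0,0,0,0, 66,0,0,0,0,0, 69.5,0,0,0,0,0, 69.5,0,0,0,0,0, 69.5,0,0,0,0,0]'; python3 -m crank '[0,0,0,0,0,0, 0,0,0,0,0,0, 0,0,0,0,0,0, 0,0,0,0,0,0, 0,0,0,0,0,0]' 1;  python3 -m crank '[-20,0,0,0,0,0, -50,0,0,0,0,0, -90,0,0,0,0,0, -140,0,0,0,0,0, -140,0,0,0,0,0]'; python3 go.py 669 148.8 160 29.7
```

```text
t: 7.45
tool_pos: [463.8, -97.7, 17.4]
orientation: [1.212, 1.207, -1.211]
ft_force: [-0.0, -0.3, -3.5]
finger_gap: 26.8
t: 8.07
tool_pos: [463.4, -97.7, 17.0]
orientation: [1.212, 1.207, -1.212]
ft_force: [0.7, 0.1, -0.1]
finger_gap: 85.5
t: 8.7
tool_pos: [465.7, -97.9, 160.4]
orientation: [1.214, 1.201, -1.208]
ft_force: [0.4, 0.3, 0.9]
finger_gap: 85.4
t 8.7 pos [465.7 -97.9 160.4] down [ 0.007 -0.002 -1.   ] jaw yaw -0.2 gap 85.4 F [0.4 0.3 0.9] j7 -0.07
29.7 [   1.3  202.3 -247.5] [-29.9   0.2  -0.3]
209.7 [   1.3  202.3 -247.5] [150.1  -0.5  -0.3]
```

```bash
python3 -m crank '[0,34,-41,-5,0,0, 0,68,-82,-10,0,0, 0,102,-124,-15,0,0, 0,136,-165,-20,0,0, 0,170,-206,-25,0,0, 0,202,-247,-30,0,0, 0,202,-247,-30,0,0, 0,202,-247,-30,0,0]'; python3 tip.py|head -1; python3 go.py 669 148.8 100 29.7
python3 - <<'E'
from h import *
from station import env
c=env.read_camera("scene"); P=cloud(c); p=np.array([464,-98])
m=np.hypot(P[...,0]-p[0],P[...,1]-p[1])<40
for a,b in((11,18),(30,60),(79,95)):
    s=P[m&(P[...,2]>a)&(P[...,2]<b)]; print("shaft",a,len(s),cv2.minEnclosingCircle(s[:,:2].astype(np.float32)),np.percentile(s[:,2],95).round(1))
cv2.imwrite("pics/pre2.png",cv2.resize(c["color"][90:310,190:450],None,fx=2.5,fy=2.5,interpolation=3)[:,:,::-1])
E
```

```text
t: 9.7
tool_pos: [665.5, 148.3, 155.4]
orientation: [0.817, 1.413, -0.82]
ft_force: [-0.3, -1.0, -0.5]
finger_gap: 85.4
pos [665.6 147.4 155.9] camera tip z 28.5 mid [671.7 149.7  34.3] FT [ 0.3 -1.4  0.1]
t 9.75 pos [665.6 147.4 155.9] down [-0.002 -0.001 -1.   ] jaw yaw 29.7 gap 85.1 F [ 0.3 -1.4  0.1] j7 -0.06
29.7 [55.9  3.7  0.4] [0.  0.  0.1]
209.7 [55.9  3.7  0.4] [-180.    -0.2    0. ]
shaft 11 138 ((465.7857360839844, -96.71356201171875), 27.372835159301758) 16.0
shaft 30 124 ((467.353271484375, -96.8537826538086), 13.712438583374023) 58.4
shaft 79 43 ((466.73779296875, -97.16061401367188), 12.4345703125) 84.5
```

View pics/pre2.png

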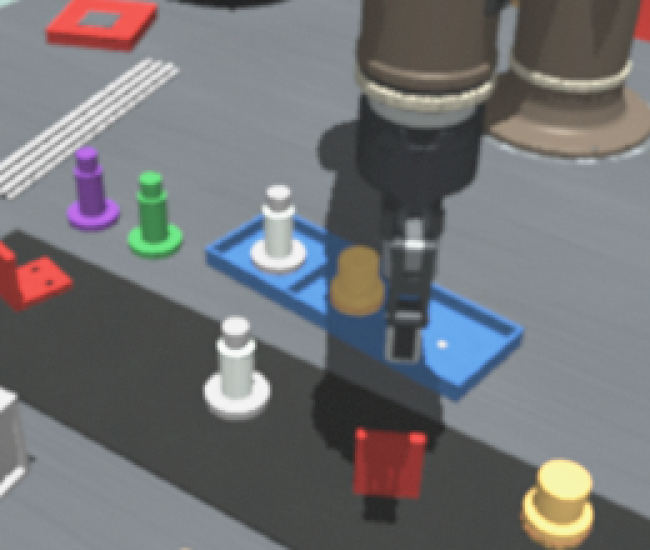

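Shaft stands upright in the right bay at (466,-97), about 2 mm off the centre. The gripper is over the bracket leaf, edge on to this view. Descend to reported z≈20 (tips ≈41 open) and grip.

```bash
python3 -m crank '[20,3.5,0.5,0,0,0, 50,3.5,0.5,0,0,0, 70,3.5,0.5,0,0,0, 70,3.5,0.5,0,0,0]'; python3 go.py 669 148.8 20 29.7;python3 - <<'E'
from h import *
from station import env
c=env.read_camera("scene"); P=cloud(c); p=np.array([669,149])
m=np.hypot(P[...,0]-p[0],P[...,1]-p[1])<75; a=np.radians(29.7)
for lo in (45,55,75,85,95,105,115,125,135,145):
    s=P[m&(P[...,2]>=lo)&(P[...,2]<lo+10)]
    if len(s)>3:
        d=s[:,:2]-p; print(lo,len(s),np.percentile(d@[np.cos(a),np.sin(a)],[3,97]).round(1),np.percentile(d@[-np.sin(a),np.cos(a)],[3,97]).round(1))
E
```

```text
t: 10.3
tool_pos: [668.3, 149.0, 84.6]
orientation: [0.817, 1.414, -0.821]
ft_force: [0.5, -1.2, 0.4]
finger_gap: 85.5
t 10.3 pos [668.3 149.   84.6] down [-0.004 -0.001 -1.   ] jaw yaw 29.8 gap 85.5 F [ 0.5 -1.2  0.4] j7 -0.1
29.7 [64.6  0.8  0.6] [ 0.1 -0.   0.2]
209.7 [64.6  0.8  0.6] [-1.799e+02 -3.000e-01 -1.000e-01]
45 102 [1.1 4.9] [-23.4  21.9]
55 106 [-5.3  5. ] [-25.1  22.9]
105 31 [48.4 55.6] [-10.7   9.7]
115 57 [16.  57.5] [-11.2  10.4]
125 49 [-1.7 58. ] [-10.1   9.4]
145 22 [49.6 74.1] [-13.1  10.2]
```

```bash
python3 -m crank '[20,0.5,0,0,0,0, 45,0.5,0,0,0,0, 64,0.5,0,0,0,0, 64,0.5,0,0,0,0, 64,0.5,0,0,0,0]' && python3 -m crank '[0,0,0,0,0,0, 0,0,0,0,0,0, 0,0,0,0,0,0, 0,0,0,0,0,0, 0,0,0,0,0,0, 0,0,0,0,0,0, 0,0,0,0,0,0]' -1 80 && python3 -m crank '[-10,0,0,0,0,0, -30,0,0,0,0,0, -50,0,0,0,0,0, -70,0,0,0,0,0, -70,0,0,0,0,0]'; python3 go.py
python3 - <<'E'
from h import *
from station import env
c=env.read_camera("scene"); P=cloud(c); hsv=cv2.cvtColor(c["color"],cv2.COLOR_RGB2HSV)
red=((hsv[...,0]<8)|(hsv[...,0]>172))&(hsv[...,1]>130)&(np.hypot(P[...,0]-669,P[...,1]-149)<90)
q=P[red]; print(len(q),np.percentile(q[:,2],[2,50,98]).round(1))
for lo in range(70,140,12):
    s=q[(q[:,2]>=lo)&(q[:,2]<lo+12)]
    if len(s)>3: print(lo,len(s),s.mean(0).round(1),np.round(cv2.minAreaRect(s[:,:2].astype(np.float32))[2],1))
cv2.imwrite("pics/held2.png",cv2.resize(c["color"][100:310,250:450],None,fx=2.5,fy=2.5,interpolation=3)[:,:,::-1])
E
```

```text
t: 10.98
tool_pos: [670.5, 150.5, 23.6]
orientation: [0.819, 1.411, -0.817]
ft_force: [0.3, 0.7, 0.4]
finger_gap: 85.5
t: 11.85
tool_pos: [670.0, 150.1, 23.1]
orientation: [0.818, 1.411, -0.818]
ft_force: [-0.9, -0.5, 2.2]
finger_gap: 7.0
t: 12.48
tool_pos: [671.4, 150.7, 95.9]
orientation: [0.82, 1.408, -0.816]
ft_force: [0.6, -0.2, -3.0]
finger_gap: 6.9
t 12.47 pos [671.4 150.7  95.9] down [ 0.004  0.001 -1.   ] jaw yaw 29.8 gap 6.9 F [ 0.6 -0.2 -3. ] j7 -0.1
478 [ 76.6  98.  470. ]
70 59 [675.4 152.9  78.9] 30.6
82 136 [676.3 151.8  88. ] 26.6
94 86 [676.5 151.2  98.9] 29.7
106 67 [676.4 151.4 112.1] 30.8
118 60 [677.1 150.1 123.9] 31.8
130 52 [677.2 146.4 134.3] 21.9
```

View pics/held2.png

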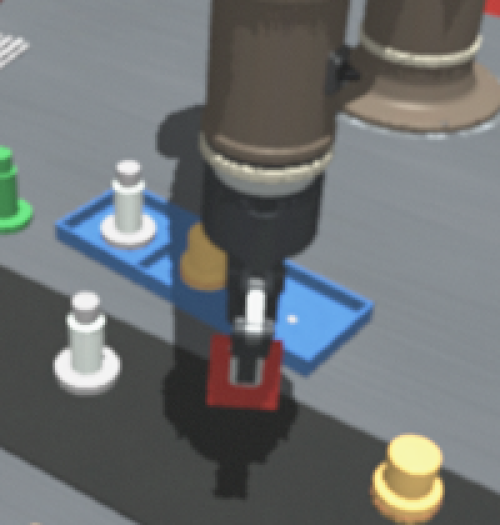

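Bracket held level over the mat (crop 245,370), leaf vertical. Now to the left bay, turning it square to the tray.

```bash
python3 go.py 513.7 96.3 95 -7
```

```text
t 12.53 pos [670.6 150.3  94.3] down [ 0.002  0.    -1.   ] jaw yaw 29.8 gap 6.9 F [-0.4  0.6 -3.1] j7 -0.1
-7.0 [  -1.1 -162.9  -31.1] [36.8  0.  -0.1]
173.0 [  -1.1 -162.9  -31.1] [-143.2    0.2    0. ]
```

```bash
python3 -m crank '[0,-32,-6,7,0,0, 0,-65,-12,14,0,0, 0,-98,-19,22,0,0, 0,-130,-25,30,0,0, 0,-163,-31,37,0,0, 0,-163,-31,37,0,0, 0,-163,-31,37,0,0]'; python3 go.py 513.7 96.3 25 -7
python3 - <<'E'
from h import *
from station import env
c=env.read_camera("scene"); P=cloud(c); hsv=cv2.cvtColor(c["color"],cv2.COLOR_RGB2HSV)
red=((hsv[...,0]<8)|(hsv[...,0]>172))&(hsv[...,1]>130)&(np.hypot(P[...,0]-500,P[...,1]-98)<90)
q=P[red&(P[...,2]<160)&(P[...,2]>40)]; print(len(q),np.percentile(q[:,2],[2,50,98]).round(1),np.percentile(q,[1,50,99],axis=0).round(1).tolist())
cv2.imwrite("pics/held3.png",cv2.resize(c["color"][100:310,250:450],None,fx=2.5,fy=2.5,interpolation=3)[:,:,::-1])
E
```

```text
t: 13.4
tool_pos: [513.7, 96.3, 93.0]
orientation: [1.301, 1.147, -1.3]
ft_force: [0.6, -0.5, -1.8]
finger_gap: 6.8
t 13.4 pos [513.7  96.3  93. ] down [ 0.001  0.    -1.   ] jaw yaw -7.1 gap 6.8 F [ 0.6 -0.5 -1.8] j7 -0.66
-7.0 [68.  -0.1  0. ] [-0.1 -0.  -0. ]
173.0 [68.  -0.1  0. ] [ 1.799e+02 -1.000e-01  0.000e+00]
414 [ 77.   87.4 133.4] [[462.9, 73.5, 76.3], [517.4, 112.5, 87.4], [525.3, 125.4, 133.7]]
```

View pics/held3.png

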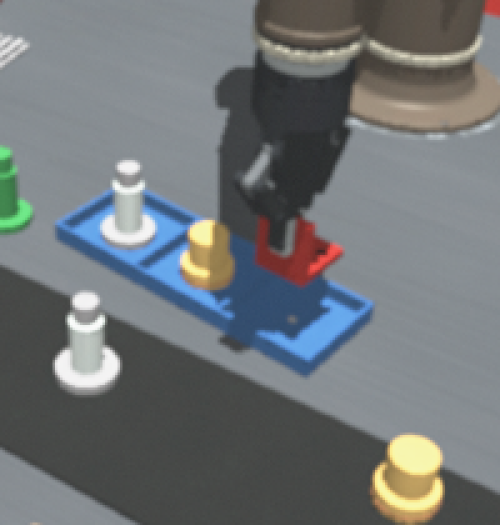

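The bracket hangs level above the left bay (crop 295,255), its extent centred near (493,99). Lowering.

```bash
python3 -m crank '[25,0,0,0,0,0, 45,0,0,0,0,0, 60,0,0,0,0,0, 66,0,0,0,0,0, 69.5,0,0,0,0,0, 69.5,0,0,0,0,0, 69.5,0,0,0,0,0]'; python3 go.py
```

```text
t: 14.32
tool_pos: [513.5, 96.2, 24.0]
orientation: [1.302, 1.147, -1.301]
ft_force: [-0.8, 0.2, -2.8]
finger_gap: 7.0
t 14.32 pos [513.5  96.2  24. ] down [ 0.001  0.    -1.   ] jaw yaw -7.2 gap 7.0 F [-0.8  0.2 -2.8] j7 -0.73
```

```bash
python3 -m crank '[0.8,0,0,0,0,0, 0.8,0,0,0,0,0]';  python3 -m crank '[0,0,0,0,0,0, 0,0,0,0,0,0, 0,0,0,0,0,0, 0,0,0,0,0,0, 0,0,0,0,0,0]' 1;  python3 -m crank '[-20,0,0,0,0,0, -50,0,0,0,0,0, -90,0,0,0,0,0, -140,0,0,0,0,0, -180,0,0,0,0,0]'; python3 -m crank '[0,-30,-45,0,0,0, 0,-40,-90,0,0,0, 0,-50,-135,0,0,0, 0,-50,-180,0,0,0, 0,-50,-220,0,0,0, 0,-50,-220,0,0,0]'; python3 go.py
```

```text
t: 14.58
tool_pos: [513.5, 96.1, 23.1]
orientation: [1.302, 1.146, -1.301]
ft_force: [-0.4, -0.8, 0.6]
finger_gap: 7.3
t: 15.2
tool_pos: [513.1, 96.1, 22.7]
orientation: [1.301, 1.147, -1.301]
ft_force: [0.2, 0.3, -0.6]
finger_gap: 85.8
t: 15.82
tool_pos: [513.2, 96.2, 204.7]
orientation: [1.302, 1.147, -1.3]
ft_force: [-0.3, -0.3, -0.3]
finger_gap: 85.6
t: 16.58
tool_pos: [489.9, 324.2, 202.5]
orientation: [1.299, 1.152, -1.298]
ft_force: [0.7, 0.5, -0.3]
finger_gap: 85.2
t 16.57 pos [489.9 324.2 202.5] down [-0.001  0.002 -1.   ] jaw yaw -6.9 gap 85.2 F [ 0.7  0.5 -0.3] j7 -1.02
```

Run:
```python
from h import *
from station import env
for n in("top","scene"):
    c=env.read_camera(n); P=cloud(c); hsv=cv2.cvtColor(c["color"],cv2.COLOR_RGB2HSV)
    red=((hsv[...,0]<8)|(hsv[...,0]>172))&(hsv[...,1]>130)
    m=red&(np.hypot(P[...,0]-490,P[...,1]-100)<60); q=P[m]
    for a,b in((6,20),(28,75)):
        s=q[(q[:,2]>a)&(q[:,2]<b)]; print(n,"bracket",a,len(s),cv2.minAreaRect(s[:,:2].astype(np.float32)) if len(s)>3 else'',np.percentile(s[:,2],[50,97]).round(1))
    for nm,x,y in(("shaft",465,-97),("spare shaft",651,-9)):
        s=P[(np.hypot(P[...,0]-x,P[...,1]-y)<30)&(P[...,2]>79)]; print(n,nm,s.mean(0).round(1))
    cv2.imwrite(f"pics/end_{n}.png",c["color"][:,:,::-1])
a=cv2.imread("pics/end_top.png")[80:280,145:505]; b=cv2.imread("pics/end_scene.png")[110:310,130:490]
cv2.imwrite("pics/end.png",cv2.resize(cv2.vconcat([a,b]),None,fx=1.5,fy=1.5,interpolation=3))
```

```text
top bracket 6 611 ((486.4497985839844, 99.55464172363281), (48.25559616088867, 51.1801643371582), 82.49053955078125) [12.9 16. ]
top bracket 28 128 ((514.2951049804688, 95.34343719482422), (48.73451614379883, 6.661794185638428), 81.98063659667969) [63.9 67.3]
top shaft [465.8 -97.9  84. ]
top spare shaft [650.9  -9.   84.5]
scene bracket 6 186 ((490.43243408203125, 101.798095703125), (47.1037712097168, 62.718101501464844), 79.87156677246094) [11.5 19.2]
scene bracket 28 301 ((515.7238159179688, 96.85591125488281), (48.77288055419922, 11.03890323638916), 83.94654846191406) [49.3 64. ]
scene shaft [466.5 -96.9  82.5]
scene spare shaft [652.6  -8.   82.5]
```

View pics/end.png

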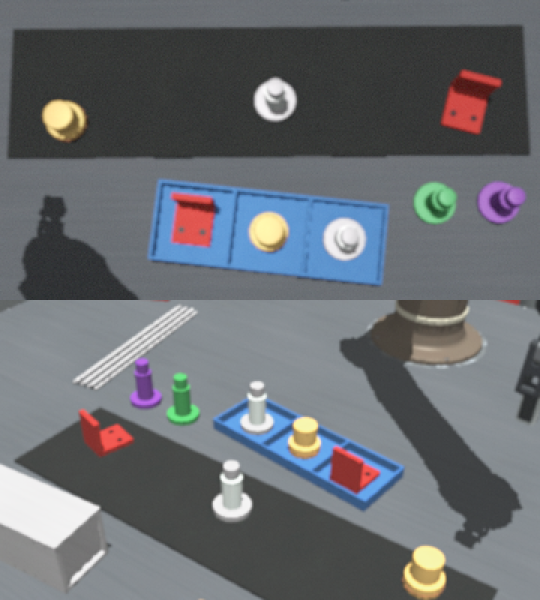

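Both views show one part in each bay: bracket (193,220), cap (268,232) and shaft (345,238). The spare parts are untouched on the mat and the arm is clear, so I'm handing in.

```bash
python3 -c "
from station import env
print(env.close_job())"
```

```text
the job is handed in; nothing more can be done
None
```

The kit is complete and handed in at about 16.7 s; no verdict was reported. The brass cap was already in the middle bay, so I left it there. I put the right-hand steel shaft in the right bay and the left-hand red bracket in the left bay, turned square to the tray.

**Last checks, both cameras:**
- **Shaft:** stands at about (466, -97), some 2 mm from its bay centre, top at 83–84 mm, so it is down on the floor.
- **Bracket:** origin at about (489, 99), some 1–2 mm from its bay centre, with the leaf top at about 64 mm.
- **Spare parts:** the spare shaft measured within 2 mm of its start. I checked the spare cap and spare bracket only by eye, and they look unmoved. The arm was well clear.

**One disagreement:** by the cameras, the open fingertips stood about 21 mm above the reported TCP. From the text (tips 25 mm ahead, 13 mm back when open) I expected them about 12 mm below it. The offset was steady at the heights where I measured it, so I took the grasp heights from the cameras. Both grasps closed at about the parts' widths, 27 and 7 mm, and held.

I viewed 9 pictures.

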